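# Fetch the drone batteries from the tilt-out bin

### The arm

A 6-joint arm with a two-finger parallel gripper is mounted at the origin on the work surface. World frame = base frame: x ahead of the robot, y to its left, z up, the work surface at z = 0. Lengths are in mm, angles in rad, forces in N, time in s.
With the tool pointing down it reaches from about 275 to 975 mm from the base axis. Payload 8.4 kg.
Tool frame: the origin (TCP) lies on the centre line of the jaws, within the pads' length; the fingertips stand 8 mm ahead of it and the grasp point (between the pads) lies 11 mm behind it; x points along the fingers, y is the direction in which the jaws open and shut, and the axes are right-handed (so a half turn about x gives the same grasp; the last joint's range is limited). The gripper opens to 92 mm and grips with 3 to 60 N. Pads are 20 mm wide; open, the fingers measure 128 mm over their backs; the gripper's body (75 mm by 189 mm) begins 69 mm behind the grasp point.
Start: joints at [1.292, 0.353, 1.633, -0, 1.155, -0.002], TCP at [170.798, 601.212, 222.583] pointing down, gripper open.
Joint ranges: [-2.63, 2.63], [-0.92, 2.1], [0.06, 2.66], [-1.3, 4.44], [0, 2.69], [-3.02, 3.02]. Speed limits (rad/s): [2.22, 2.22, 2.79, 3.14, 3.14, 3.14].

### API

Orientations are given as a unit quaternion [w, x, y, z].
In Python, from workcell import robot, get_image, ticket gives the robot as it stands.
- The arm moves only by the tool apply_moves, never from a script. Its arguments are lists of equal length, an entry for each row: "linear": the shift along the tool's x, y, z in mm, a list of three; "delta_rot": the turn, a rotation vector about the tool's x, y, z in degrees, a list of three; "gripper": the closure, from -1 (fully open) to 1 (shut). A call has 1 to 8 rows; each row shifts and turns the commanded pose from where the row before left it, along the tool's axes as they then stand; what a row does not reach is not made up. A row lasts 1/12 s, in which the tool goes at most 41.7 mm and 7.16 degrees, less where a joint would pass 70% of its speed; a pose out of reach is approached as far as the arm can. A call with a gripper value outside its range is refused whole. The fingers move at their own pace and stop on an object; the grip force is fixed at half the most. Time passes only in rows, so rows that do not move let the fingers close. It gives the time, the measured TCP pose, the force and the opening at its end, in the units of the state.
- robot.get_state(): the state, without advancing time (a new reading comes with each control period).
- get_image(name): name is "scene" or "side" or "wrist"; returns a dict with "img" (400x640x3 uint8, red, green, blue), "z_map" (400x640 float32, mm along the optical axis (not along the pixel's ray), 0 where there is no reading), "intrinsics" (3x3 intrinsics, pixels), "distortion" ([k1, k2, p1, p2, k3] as OpenCV has them; the pictures are not rectified), "rvec" (rotation vector, rad) and "tvec" (3), from world to camera coordinates, as OpenCV has them. Camera axes: x right, y down, z forward; pixel columns grow to the right and rows downward; lengths in mm; the calibration is good to about 2 mm. A picture is of the moment at which its call begins.
- ticket.job_done(): hands the job in, once; it reports no verdict.
The state is a dict: "clock": time; "q": joint angles; "qd": joint speeds; "tau": joint torques, N m; "eef_pos": TCP position; "eef_rot": TCP orientation; "contact_force": force on the tool from outside, world axes, zero at the start; "torque": the same for the moment, N m; "width": finger opening in mm.
Only numpy, scipy, OpenCV 4.12 (cv2) and the standard library are available. Lean on these libraries where they do the work, as an engineer would, in place of code of your own. Each camera call takes 0.05 s, during which the arm holds its last target. There are 200 camera calls.

### The job

Swing the tilt-out bin forward from its rack until it stops, then scoop both drone battery packs out of its mouth and set them down flat, side by side, on the floor of the shallow grey tray without dropping or throwing them. Then swing the empty bin back home, leaving everything else on the table and the rack where it is.

Things in the scene. Friction and masses are not known exactly. Their poses are not given: they have to be found in the camera images.
- bin (a joint): tilt of the frosted grey bin, rad: 0 = home in the white rack, 0.70 = fully forward at its stop, top swinging towards the rack's front. Stiff hinge: the bin stays wherever it is left; about 4 N at the tab moves it. Its front wall leans forward from vertical by 0.21 rad + this value.
- bin_in (a point): inner floor of the bin, midway along the hinge, 35 mm behind the front wall's inner face; turns with the bin: z up along the front wall, x square to it into the bin, y along the hinge. Inside 70 mm (x) x 254 mm (y). Walls above the floor: front 120 mm (5 mm thick), back only 60 mm, sides 60 mm at the back stepping up to 100 mm at the front (4 mm thick); open on top.
- bin_hinge (a point): fixed point on the rack: middle of the hinge line, 90 mm above the table, at the corner of the bin's inner floor and the inner face of its front wall. Does not turn with the bin: y along the hinge, z up, -x is the rack's front. Rack side panels reach 195 mm above the table; its rear top board, 201 mm high, begins 100 mm behind the hinge.
- bin_tab (a point): middle of the top edge of the white finger tab on the bin's front wall, 150 mm up the wall from the hinge; turns with the bin, axes as bin_in. The tab is 45 mm wide (y), 10 mm thick (x) and rises 30 mm above the wall's top; its rear face is flush with the wall's inner face. It can be pinched, hooked from behind or pushed from the front.
- pack_a: black drone battery pack, rounded block 110 (x) x 46 (y) x 34 mm (z), about 0.2 kg, origin at its centre. It starts in the bin, +x end down on the bin's floor, -x end (brass contacts) up, -z face flat against the inside of the front wall, and stays so as the bin swings out. This one stands in the half of the bin towards the hinge's +y, its centre 48 to 56 mm from the bin's middle.
- pack_b: black drone battery pack, rounded block 110 (x) x 46 (y) x 34 mm (z), about 0.2 kg, origin at its centre. It starts in the bin, +x end down on the bin's floor, -x end (brass contacts) up, -z face flat against the inside of the front wall, and stays so as the bin swings out. This one stands in the half of the bin towards the hinge's -y, its centre 48 to 56 mm from the bin's middle.
- tray: shallow grey plastic tray, fixed to the table, 168 mm (x) x 198 mm (y) outside, 20 mm high, walls and floor 4 mm; origin centre of underside, z up. It stands to the left or the right in front of the rack, the tablets on the other side.
- tablets: stack of six tablets, 172 x 242 x 42 mm, lying flat, x the short side; origin centre of underside
- drone: small black quadcopter with round propeller guards, about 180 x 180 x 40 mm, on the table before the rack; origin centre of underside
- can: upright spray can, 66 mm diameter, 170 mm tall; origin centre of underside
- mug: white mug, 80 mm wide, 90 mm tall, handle on its +y side; origin centre of underside
- wheel: rubber robot wheel lying flat on the rack's rear top board, 68 mm diameter, 28 mm thick; origin centre of underside
- tape: roll of tape lying flat on the rack's rear top board, 68 mm outer diameter, 20 mm thick; origin centre of underside

How it is judged:
By the outcome, as a careful person would: the job done as asked, in the order asked, and still so for the second after the job is handed in, with the robot touching nothing.
It also fails if it takes over 72 s, if anything falls off the work surface, if the arm or the gripper's body presses on something with over 40 N, if the wrist force passes 120 N, or if a joint passes its speed limit or range.

## Working session

There is one attempt and no reset: what is moved stays moved. The work goes in short steps, Python scripts to look and compute and a tool call to move; the robot and the scene stay as the last step left them, time stands still between calls to the robot, and variables do not carry over. Pictures are saved under pics/ and viewed, about 8 in all and at most 12, crops included, and the job is handed in when it is done.

Besides the shell and the picture viewer there is one more tool, called by a JSON object that holds its "method" and its "body", one argument or row to a line. apply_moves: Moves the arm, as the interface text tells. Its arguments: {"type":"object","properties":{"linear":{"type":"array","items":{"type":"array","items":{"type":"number"}}},"delta_rot":{"type":"array","items":{"type":"array","items":{"type":"number"}}},"gripper":{"type":"array","items":{"type":"number"}}},"required":["linear","delta_rot","gripper"]}

```bash
mkdir -p pics; ls; cat > h.py <<'E'
import numpy as np, cv2
from scipy.spatial.transform import Rotation as R
from workcell import robot,get_image,ticket
def grab(n):
    d=get_image(n); np.savez(''+n+'.npz',**{k:np.asarray(v) for k,v in d.items()}); return d
def cloud(d):
    K,D=np.array(d['intrinsics'],float),np.array(d['distortion'],float)
    v,u=np.mgrid[0:400,0:640]
    p=cv2.undistortPoints(np.stack([u,v],-1).reshape(-1,1,2).astype(np.float64),K,D).reshape(400,640,2)
    z=np.array(d['z_map'],float); c=np.dstack([p*z[...,None],z])
    Rm=cv2.Rodrigues(np.array(d['rvec'],float))[0]
    w=(c-np.array(d['tvec'],float).ravel())@Rm
    w[z==0]=np.nan
    return w
def rot():
    q=robot.get_state()['eef_rot']; return R.from_quat([q[1],q[2],q[3],q[0]])
def save(d,n): cv2.imwrite('pics/'+n+'.png',np.array(d['img'])[...,::-1])
E
python3 - <<'E'
from h import *
for n in('scene','side'):
    d=grab(n); save(d,n+'0')
a=cv2.imread('pics/scene0.png');b=cv2.imread('pics/side0.png')
s=robot.get_state();print(s); print(rot().as_matrix().round(3))
E
```

```text
pics
{'clock': 0.1, 'q': array([ 1.29158229e+00,  3.53568532e-01,  1.63402702e+00, -2.24997085e-05,
        1.15523603e+00, -2.39926949e-03]), 'qd': array([-0.00060419, -0.002468  , -0.00300699, -0.00083098, -0.00059284,
       -0.00078807]), 'tau': array([-1.13068108e-03, -5.94900727e+01, -3.34929049e+01,  6.98299916e-02,
        1.84177636e-02,  1.50836843e-05]), 'eef_pos': array([170.69606559, 600.79117051, 221.95925471]), 'eef_rot': array([ 0.70029074,  0.09711871,  0.70039928, -0.09798814]), 'contact_force': array([ 0.44362422, -0.72176025,  0.03493757]), 'torque': array([-0.018863  , -0.0399568 ,  0.00542678]), 'width': 91.9218635330683}
[[-0.     0.273  0.962]
 [-0.001  0.962 -0.273]
 [-1.    -0.001  0.   ]]
```

View pics/scene0.png

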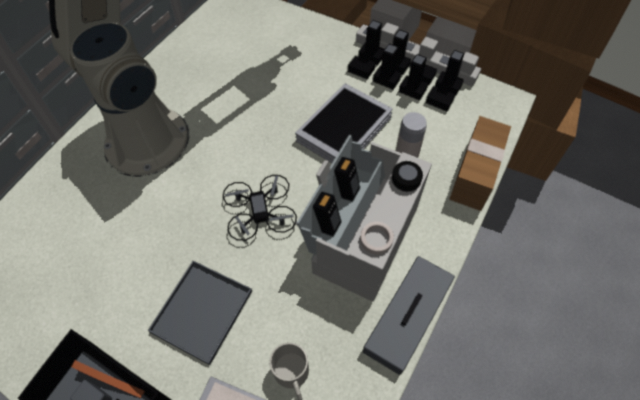

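View pics/side0.png

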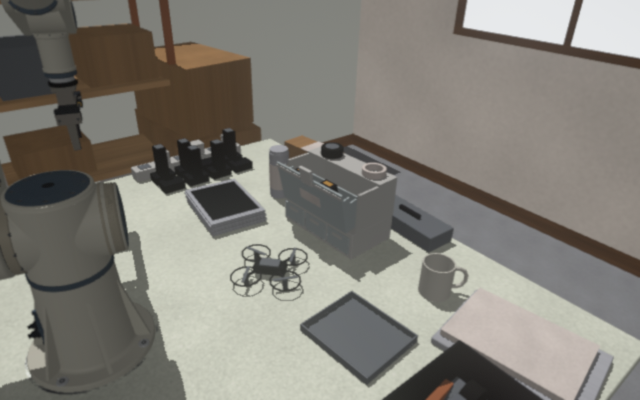

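The scene view shows the rack at (365,215), its packs' contact tops at (347,165) and (326,202), and its tab near (322,170). The tray is at (200,312), the tablets at (345,120), and the drone is in front of the rack at (260,207). The side view agrees with this.

```bash
python3 - <<'E'
from h import *
for n in('scene','side'):
    d=dict(np.load(n+'.npz')); w=cloud(d); np.save(n+'_w.npy',w)
    print(n,'cam',(-cv2.Rodrigues(d['rvec'])[0].T@d['tvec'].ravel()).round(0))
w=np.load('scene_w.npy')
for nm,(u,v) in dict(packA=(347,163),packB=(325,200),wheel=(407,174),tape=(376,230),tapeboard=(398,215),panelR=(305,222),tab=(322,172),tray=(200,312),can=(412,122),drone=(259,206),mug=(290,350),tabl=(345,120),t1=(195,264),t2=(251,292),t3=(208,363),t4=(150,330)).items(): print(nm,w[v,u].round(1))
# rack region top-down map
s=np.load('side_w.npy')
allp=np.vstack([w.reshape(-1,3),s.reshape(-1,3)])
c=np.nanmean(w[150:260,310:420].reshape(-1,3),0);print(c)
x0,x1,y0,y1=200,1000,-500,500
im=np.zeros((400,500),np.float32)
p=allp[~np.isnan(allp[:,0])]
m=(p[:,0]>200)&(p[:,0]<1000)&(p[:,1]>-500)&(p[:,1]<500)&(p[:,2]>-5)&(p[:,2]<300);p=p[m]
p=p[np.argsort(p[:,2])]
# north(x) up, y left
r=((1000-p[:,0])/2).astype(int).clip(0,399);cc=((500-p[:,1])/2).astype(int).clip(0,499)
im[r,cc]=p[:,2]
cv2.imwrite('pics/map.png',cv2.applyColorMap(cv2.resize((im).clip(0,255).astype(np.uint8),(750,600),interpolation=cv2.INTER_NEAREST),cv2.COLORMAP_JET))
# points in wrapper: rack top board
b=p[(p[:,2]>192)&(p[:,2]<208)]
print(len(b)); print(cv2.minAreaRect(b[:,:2].astype(np.float32)))
E
```

```text
scene cam [ 888. -501. 1101.]
side cam [ -88. -842.  760.]
packA [617.   84.6 202.6]
packB [622.6 -27.1 205.2]
wheel [752.7 105.7 229.6]
tape [750.6 -36.9 202.5]
tapeboard [774.9  20.8 198.5]
panelR [606.9 -86.3 186.3]
tab [590.3  16.9 233. ]
tray [ 459.9 -334.9    6.6]
can [689.7 297.2 170.9]
drone [435.9 -37.8  39.3]
mug [ 694.2 -308.5   32.8]
tabl [492.5 319.9  41.3]
t1 [ 376.  -242.2    8.1]
t2 [ 535.4 -231.4    2.9]
t3 [ 548.9 -422.9   15.1]
t4 [ 390.4 -432.3   20.9]
[688.3300099  40.2275026 146.9972936]
5504
((687.7046508789062, 29.802078247070312), (212.96347045898438, 295.513916015625), 2.4930238723754883)
```

View pics/map.png

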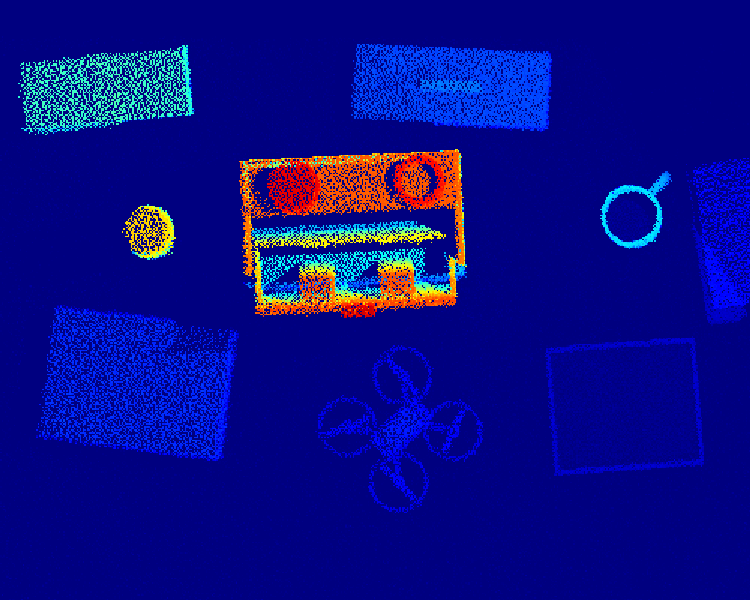

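The height map shows the rack square-on with a slight yaw, with the tab at map (358,310) and the packs at (317,283) and (397,283). The tray is at (625,405). Next I'll fit the exact numbers.

```bash
python3 - <<'E'
from h import *
P=[np.load(n+'_w.npy').reshape(-1,3) for n in('scene','side')]
P=[p[~np.isnan(p[:,0])] for p in P]
A=np.vstack(P)
def box(p,x,y,z): return p[(p[:,0]>x[0])&(p[:,0]<x[1])&(p[:,1]>y[0])&(p[:,1]<y[1])&(p[:,2]>z[0])&(p[:,2]<z[1])]
for n,p in zip(('scene','side'),P):
    t=box(p,(440,500),(-360,-300),(-20,20)); print(n,'trayfloor z',np.median(t[:,2]).round(1))
    tb=box(p,(560,615),(-60,110),(214,245)); print(' tab',len(tb),np.percentile(tb,[2,50,98],axis=0).round(1).tolist() if len(tb) else '')
    tr=box(p,(330,600),(-480,-190),(12,26)); print(' tray rect',cv2.minAreaRect(tr[:,:2].astype(np.float32)))
    # front board edges: rack board
    b=box(p,(700,850),(-140,190),(192,207)); print(' board',len(b),cv2.minAreaRect(b[:,:2].astype(np.float32)))
    for nm,yr in(('A',(50,120)),('B',(-60,0))):
        t=box(p,(600,650),yr,(190,210)); print(' pack',nm,len(t),np.percentile(t,[3,50,97],axis=0).round(1).tolist() if len(t) else '')
    # front wall outer surface (side cam)
    f=box(p,(570,625),(-90,150),(110,205)); print(' front',len(f))
    if len(f)>200:
        best=None; rng=np.random.default_rng(0)
        for i in range(400):
            q=f[rng.choice(len(f),3,False)]; nn=np.cross(q[1]-q[0],q[2]-q[0]); nn/=np.linalg.norm(nn)+1e-9
            k=(abs((f-q[0])@nn)<2).sum()
            if best is None or k>best[0]: best=(k,q[0],nn)
        g=f[abs((f-best[1])@best[2])<2.5]; c=g.mean(0); nn=np.linalg.svd(g-c,full_matrices=False)[2][2]; nn*=-np.sign(nn[0])
        print('  plane',len(g),c.round(1),nn.round(3),'tilt',np.arcsin(-nn[2]).round(3),'yaw deg',np.degrees(np.arctan2(-nn[1],-nn[0])).round(2))
E
```

```text
scene trayfloor z 3.9
 tab 172 [[581.4, 2.7, 214.7], [589.8, 21.4, 230.8], [595.0, 45.0, 238.4]]
 tray rect ((484.8031005859375, -358.43841552734375), (216.18206787109375, 257.53631591796875), 4.588225841522217)
 board 2780 ((743.5715942382812, 33.611534118652344), (98.90174865722656, 292.8498840332031), 2.37723970413208)
 pack A 267 [[601.1, 55.5, 191.4], [617.6, 73.4, 200.3], [631.6, 98.6, 205.2]]
 pack B 362 [[600.7, -53.8, 190.9], [619.7, -32.2, 200.3], [636.8, -8.1, 205.0]]
 front 1453
  plane 868 [603.8  14.4 171.7] [-0.977 -0.05  -0.208] tilt 0.21 yaw deg 2.9
side trayfloor z 3.0
 tab 112 [[577.3, 0.5, 214.7], [581.5, 19.3, 227.5], [590.4, 44.1, 236.2]]
 tray rect ((483.4779052734375, -359.14251708984375), (218.83560180664062, 255.8758544921875), 3.900193452835083)
 board 907 ((751.2112426757812, 32.01249694824219), (295.8719482421875, 98.53880310058594), 89.58763885498047)
 pack A 14 [[601.6, 78.3, 197.6], [605.0, 90.6, 199.9], [614.7, 98.0, 201.5]]
 pack B 105 [[608.9, -51.9, 192.4], [619.2, -36.0, 200.5], [632.0, -9.4, 204.4]]
 front 1548
  plane 1250 [599.2  22.7 156.5] [-0.975 -0.052 -0.218] tilt 0.22 yaw deg 3.04
```

```bash
cat >> h.py <<'E'
PSI=np.radians(2.9); RH=R.from_euler('z',PSI); H=np.array([620,24,0.])
def hs():
    s=robot.get_state(); p=RH.inv().apply(s['eef_pos']-H); M=(RH.inv()*rot()).as_matrix()
    print('t',round(s['clock'],2),'TCP_h',p.round(1),'toolx_h',M[:,0].round(3),'tooly_h',M[:,1].round(3),'F',s['contact_force'].round(1),'w',round(s['width'],1),'q',np.round(s['q'],2))
E
python3 -c "
from h import *
hs()"
```

```text
t 0.1 TCP_h [-419.5  598.8  222. ] toolx_h [-0.    -0.001 -1.   ] tooly_h [ 0.322  0.947 -0.001] F [ 0.4 -0.7  0. ] w 91.9 q [ 1.29  0.35  1.63 -0.    1.16 -0.  ]
```

{"method": "apply_moves", "body": {
  "linear": [
    [-18,0,0],
    [-18,0,0],
    [-18,0,0],
    [0,-33.2,22.8],
    [0,-33.2,22.8],
    [0,-33.2,22.8],
    [0,-33.2,22.8],
    [0,-33.2,22.8]
  ],
  "delta_rot": [
    [-6.2,0,0],
    [-6.2,0,0],
    [-6.2,0,0],
    [0,0,0],
    [0,0,0],
    [0,0,0],
    [0,0,0],
    [0,0,0]
  ],
  "gripper": [1,1,1,1,1,1,1,1]
}}

```text
clock: 0.77
eef_pos: [293.1, 439.1, 276.3]
eef_rot: [0.707, -0.017, 0.707, 0.017]
contact_force: [0.8, 0.1, 0.2]
width: 40.7
```

{"method": "apply_moves", "body": {
  "linear": [
    [0,-33.2,22.8],
    [0,-33.2,22.8],
    [0,-33.2,22.8],
    [0,-33.2,22.8],
    [0,-33.2,22.8],
    [0,-33.2,22.8],
    [0,-33.2,22.8],
    [0,-33.2,22.8]
  ],
  "delta_rot": [
    [0,0,0],
    [0,0,0],
    [0,0,0],
    [0,0,0],
    [0,0,0],
    [0,0,0],
    [0,0,0],
    [0,0,0]
  ],
  "gripper": [1,1,1,1,1,1,1,1]
}}

```text
clock: 1.43
eef_pos: [488.2, 182.4, 276.5]
eef_rot: [0.707, -0.017, 0.707, 0.017]
contact_force: [0.3, 0.2, -0.3]
width: 0.2
```

```bash
python3 -c "
from h import *
hs()"
```

```text
t 1.43 TCP_h [-123.7  164.8  276.5] toolx_h [-0.  0. -1.] tooly_h [0.003 1.    0.   ] F [ 0.3  0.2 -0.3] w 0.2 q [ 0.35  0.14  1.79  0.    1.21 -1.26]
```

{"method": "apply_moves", "body": {
  "linear": [
    [0,-33,23],
    [0,-33,23],
    [0,-33,23],
    [0,-32,23],
    [0,-30,23],
    [0,0,0],
    [0,0,0]
  ],
  "delta_rot": [
    [0,0,0],
    [0,0,0],
    [0,0,0],
    [0,0,0],
    [0,0,0],
    [0,0,0],
    [0,0,0]
  ],
  "gripper": [1,1,1,1,1,1,1]
}}

```text
clock: 2.02
eef_pos: [610.6, 27.3, 275.7]
eef_rot: [0.706, -0.016, 0.707, 0.016]
contact_force: [-0.0, 0.9, 0.1]
width: 0.5
```

```bash
python3 -c "
from h import *
hs(); d=grab('side'); save(d,'side1'); cv2.imwrite('pics/s1c.png',cv2.resize(np.array(d['img'])[80:280,230:430,::-1],(600,600)))"
```

```text
t 2.02 TCP_h [ -9.3   3.8 275.7] toolx_h [-0.001  0.    -1.   ] tooly_h [0.006 1.    0.   ] F [-0.   0.9  0.1] w 0.5 q [ 0.04  0.29  1.6   0.    1.25 -1.57]
```

View pics/s1c.png

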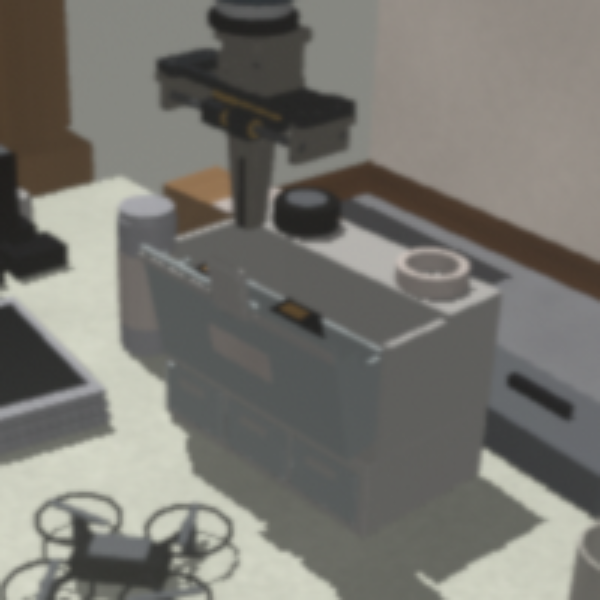

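The closed fingers are just behind the tab: tip at crop (250,225), tab at (230,288). I'll lower them and pull.

{"method": "apply_moves", "body": {
  "linear": [
    [15,-2,0],
    [15,-2,0],
    [14,0,0],
    [0,0,0],
    [0,0,-5],
    [0,0,-5],
    [1.5,0,-6],
    [1.6,0,-6]
  ],
  "delta_rot": [
    [0,0,0],
    [0,0,0],
    [0,0,0],
    [0,0,0],
    [0,0,0],
    [0,0,0],
    [0,0,0],
    [0,0,0]
  ],
  "gripper": [1,1,1,1,1,1,1,1]
}}

```text
clock: 2.73
eef_pos: [588.9, 24.5, 230.8]
eef_rot: [0.708, -0.017, 0.706, 0.017]
contact_force: [3.6, 2.8, 0.0]
width: 0.5
```

{"method": "apply_moves", "body": {
  "linear": [
    [2.3,0,-6.5],
    [2.4,0,-6.4],
    [3,0,-6.2],
    [3,0,-6.1],
    [3.5,0,-5.9],
    [3.6,0,-5.8],
    [4.1,0,-5.5],
    [4.2,0,-5.4]
  ],
  "delta_rot": [
    [0,0,0],
    [0,0,0],
    [0,0,0],
    [0,0,0],
    [0,0,0],
    [0,0,0],
    [0,0,0],
    [0,0,0]
  ],
  "gripper": [1,1,1,1,1,1,1,1]
}}

```text
clock: 3.4
eef_pos: [539.6, 21.4, 202.8]
eef_rot: [0.707, -0.017, 0.707, 0.017]
contact_force: [0.6, 0.1, 1.8]
width: 0.2
```

```bash
python3 -c "
from h import *
hs()"
```

```text
t 3.4 TCP_h [-80.4   1.5 202.8] toolx_h [-0.001 -0.    -1.   ] tooly_h [ 0.003  1.    -0.   ] F [0.6 0.1 1.8] w 0.2 q [ 0.04  0.24  1.84 -0.    1.06 -1.58]
```

{"method": "apply_moves", "body": {
  "linear": [
    [4.7,0,-5],
    [4.7,0,-5],
    [5.2,0,-4.7],
    [5.6,0,-4.7],
    [2.2,0,-1.7],
    [2.2,0,-1.7],
    [0,0,0],
    [0,0,0]
  ],
  "delta_rot": [
    [0,0,0],
    [0,0,0],
    [0,0,0],
    [0,0,0],
    [0,0,0],
    [0,0,0],
    [0,0,0],
    [0,0,0]
  ],
  "gripper": [1,1,1,1,1,1,1,1]
}}

```text
clock: 4.07
eef_pos: [520.2, 20.5, 181.1]
eef_rot: [0.709, -0.017, 0.705, 0.017]
contact_force: [0.6, -1.9, 20.6]
width: 0.6
```

```bash
python3 -c "
from h import *
hs()"
```

```text
t 4.07 TCP_h [-99.8   1.5 181.1] toolx_h [ 0.006 -0.    -1.   ] tooly_h [ 0.003  1.    -0.   ] F [ 0.6 -1.9 20.6] w 0.6 q [ 0.04  0.24  1.9  -0.    1.   -1.58]
```

{"method": "apply_moves", "body": {
  "linear": [
    [-15,0,4],
    [-30,0,0],
    [-35,0,0],
    [-35,0,0],
    [-25,0,0],
    [0,0,0]
  ],
  "delta_rot": [
    [0,0,0],
    [0,0,0],
    [0,0,0],
    [0,0,0],
    [0,0,0],
    [0,0,0]
  ],
  "gripper": [1,1,-1,-1,-1,-1]
}}

```text
clock: 4.57
eef_pos: [523.8, 20.8, 323.6]
eef_rot: [0.709, -0.017, 0.704, 0.017]
contact_force: [-0.3, -0.5, 0.0]
width: 24.8
```

```bash
python3 - <<'E'
from h import *
hs()
for n in('scene','side'):
    d=grab(n); np.save(n+'_w.npy',cloud(d)); save(d,n+'2')
    w=RH.inv().apply((np.load(n+'_w.npy').reshape(-1,3)-H)); w=w[~np.isnan(w[:,0])]; np.save(n+'_h.npy',w)
    # bin coords a=.91
    a=.91; u=np.array([-np.sin(a),0,np.cos(a)]); nn=np.array([np.cos(a),0,np.sin(a)])
    q=w-[0,0,90]; b=np.c_[q@u,q[:,1],q@nn]
    m=(abs(b[:,1])<135)&(b[:,0]>-10)&(b[:,0]<165)&(b[:,2]>-30)&(b[:,2]<80); b=b[m]
    wall=b[(b[:,0]>30)&(b[:,0]<118)&(abs(b[:,2])<14)&(abs(b[:,1])<120)]
    print(n,'wall n hist',np.histogram(wall[:,2],bins=np.arange(-14,15,2))[0])
    for s in(1,-1):
        t=b[(b[:,2]>25)&(b[:,2]<45)&(b[:,1]*s>15)&(b[:,1]*s<95)&(b[:,0]<125)&(b[:,0]>20)]
        if len(t)>30: print(' pack',s,len(t),np.percentile(t,[2,50,98],axis=0).round(1).tolist())
    tab=b[(b[:,0]>128)&(abs(b[:,1])<40)&(abs(b[:,2])<20)]; print(' tab',len(tab),np.percentile(tab,[2,50,98],axis=0).round(1).tolist())
    wl=wall[abs(wall[:,2])<10]; print(' fit n vs w,y',np.linalg.lstsq(np.c_[wl[:,:2],np.ones(len(wl))],wl[:,2],rcond=None)[0].round(3))
i=np.hstack([cv2.resize(cv2.imread('pics/scene2.png')[110:310,200:460],(400,308)),cv2.resize(cv2.imread('pics/side2.png')[80:280,220:480],(400,308))]);cv2.imwrite('pics/c2.png',i)
E
```

```text
t 4.57 TCP_h [-96.2   1.7 323.6] toolx_h [ 0.007 -0.    -1.   ] tooly_h [ 0.003  1.    -0.   ] F [-0.3 -0.5  0. ] w 24.8 q [ 0.04  0.1   1.73 -0.    1.3  -1.58]
scene wall n hist [  0   0   0   0  20 155 512 664 241  57  40  29  26  35]
 pack 1 496 [[45.1, 30.5, 25.7], [78.8, 50.3, 33.8], [109.6, 74.3, 37.8]]
 pack -1 543 [[45.1, -75.0, 26.3], [77.8, -54.3, 33.9], [109.5, -30.7, 37.4]]
 tab 178 [[128.5, -19.7, -8.1], [140.1, 1.2, -0.2], [149.4, 23.1, 3.3]]
 fit n vs w,y [-0.003 -0.     0.966]
side wall n hist [ 0  2 16 27  2  2 81 42 45 46 43 46 43 44]
 pack 1 106 [[23.5, 28.9, 25.5], [89.1, 34.2, 29.8], [112.8, 70.1, 33.6]]
 pack -1 125 [[23.1, -76.9, 25.4], [86.8, -71.4, 29.6], [112.1, -34.6, 33.7]]
 tab 75 [[129.8, -22.7, -10.6], [149.5, -7.0, -5.1], [152.7, 22.3, -0.8]]
 fit n vs w,y [-6.800e-02  5.000e-03  8.442e+00]
```

View pics/c2.png

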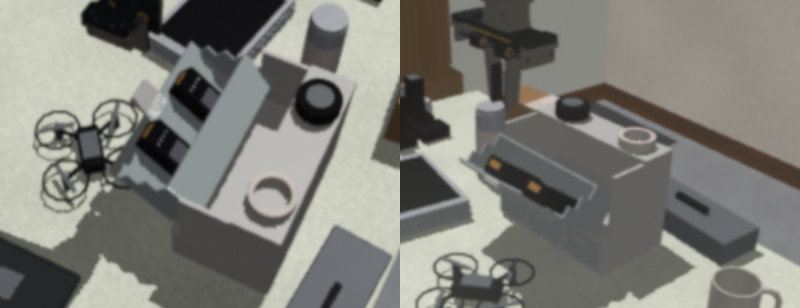

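{"method": "apply_moves", "body": {
  "linear": [
    [0,-18.2,0],
    [0,-18.2,0],
    [0,-18.3,0],
    [21.1,0,34.5],
    [21.1,0,34.5],
    [21.2,0,34.4],
    [0,0,0],
    [0,0,0]
  ],
  "delta_rot": [
    [0,5.1,0],
    [0,5.1,0],
    [0,5.2,0],
    [0,0,0],
    [0,0,0],
    [0,0,0],
    [0,0,0],
    [0,0,0]
  ],
  "gripper": [-1,-1,-1,-1,-1,-1,-1,-1]
}}

```text
clock: 5.33
eef_pos: [605.4, -29.8, 225.4]
eef_rot: [0.602, -0.019, 0.798, 0.015]
contact_force: [-0.5, 0.9, -0.3]
width: 86.2
```

```bash
cat >> h.py <<'E'
def to(x,y,z):
    s=robot.get_state(); hs()
    print('delta tool',rot().inv().apply(RH.apply([x,y,z])+H-s['eef_pos']).round(1))
E
python3 -c "
from h import *
to(-38.7,-53,139)"
```

```text
t 5.33 TCP_h [-17.3 -53.  225.4] toolx_h [-0.274  0.001 -0.962] tooly_h [0.003 1.    0.001] F [-0.5  0.9 -0.3] w 86.2 q [-0.04  0.48  1.46 -0.02  1.47 -1.65]
delta tool [88.9 -0.1  3.1]
```

{"method": "apply_moves", "body": {
  "linear": [
    [0,0,3],
    [25,0,0],
    [25,0,0],
    [22,0,0],
    [12,0,0],
    [5,0,0],
    [0,0,0],
    [0,0,0]
  ],
  "delta_rot": [
    [0,0,0],
    [0,0,0],
    [0,0,0],
    [0,0,0],
    [0,0,0],
    [0,0,0],
    [0,0,0],
    [0,0,0]
  ],
  "gripper": [-1,-1,-1,-1,-1,-1,-1,-1]
}}

```text
clock: 6.0
eef_pos: [587.2, -31.0, 145.1]
eef_rot: [0.607, -0.019, 0.795, 0.014]
contact_force: [-0.4, 0.2, 0.1]
width: 92.2
```

```bash
python3 -c "
from h import *
to(-38.7,-53,139)"
```

```text
t 6.0 TCP_h [-35.6 -53.2 145.1] toolx_h [-0.264  0.001 -0.965] tooly_h [ 0.003  1.    -0.   ] F [-0.4  0.2  0.1] w 92.2 q [-0.04  0.52  1.58 -0.02  1.3  -1.65]
delta tool [ 6.7  0.2 -1.4]
```

{"method": "apply_moves", "body": {
  "linear": [
    [6,0,-1],
    [0,0,0],
    [0,0,0],
    [0,0,0],
    [0,0,0],
    [0,0,0],
    [0,0,0],
    [0,0,0]
  ],
  "delta_rot": [
    [0,0,0],
    [0,0,0],
    [0,0,0],
    [0,0,0],
    [0,0,0],
    [0,0,0],
    [0,0,0],
    [0,0,0]
  ],
  "gripper": [-1,1,1,1,1,1,1,1]
}}

```text
clock: 6.67
eef_pos: [583.8, -30.6, 138.2]
eef_rot: [0.606, -0.019, 0.795, 0.015]
contact_force: [-1.7, 6.0, 2.8]
width: 47.6
```

```bash
python3 -c "
from h import *
to(-38.7,-53,139)"
```

```text
t 6.67 TCP_h [-39.  -52.7 138.2] toolx_h [-0.266  0.002 -0.964] tooly_h [0.003 1.    0.001] F [-1.7  6.   2.8] w 47.6 q [-0.04  0.53  1.59 -0.02  1.29 -1.65]
delta tool [-0.9 -0.3  0. ]
```

{"method": "apply_moves", "body": {
  "linear": [
    [0,0,0],
    [-3,0,1],
    [-4,0,-10],
    [-7,0,-16],
    [-7,0,-16],
    [-7,0,-16],
    [-6,0,-10],
    [0,0,0]
  ],
  "delta_rot": [
    [0,0,0],
    [0,0,0],
    [0,0,0],
    [0,0,0],
    [0,0,0],
    [0,0,0],
    [0,0,0],
    [0,0,0]
  ],
  "gripper": [1,1,1,1,1,1,1,1]
}}

```text
clock: 7.33
eef_pos: [527.5, -34.0, 190.6]
eef_rot: [0.606, -0.019, 0.795, 0.014]
contact_force: [0.2, -0.6, -1.9]
width: 45.6
```

```bash
python3 - <<'E'
from h import *
hs()
d=grab('side'); save(d,'side3'); cv2.imwrite('pics/c3.png',cv2.resize(np.array(d['img'])[60:280,220:480,::-1],(650,550)))
E
```

```text
t 7.33 TCP_h [-95.3 -53.3 190.6] toolx_h [-0.264  0.    -0.965] tooly_h [ 0.003  1.    -0.   ] F [ 0.2 -0.6 -1.9] w 45.6 q [-0.05  0.39  1.68 -0.03  1.33 -1.66]
```

View pics/c3.png

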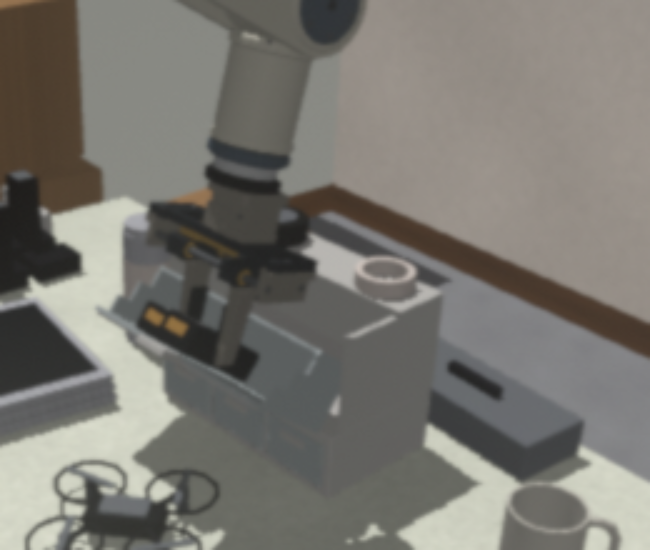

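The pack is held at 45.6 mm width, seen at crop (200,340), and its reading matches a 2 N weight. Now I'll carry it to the tray.

{"method": "apply_moves", "body": {
  "linear": [
    [-29,0,-8],
    [-29,0,-8],
    [0,-38,0],
    [0,-38,0],
    [0,-38,0],
    [0,-38,0],
    [0,-38,0],
    [0,-38,0]
  ],
  "delta_rot": [
    [0,0,0],
    [0,0,0],
    [0,-6.3,0],
    [0,-6.3,0],
    [0,-6.3,0],
    [0,-6.3,0],
    [0,-6.3,0],
    [0,-6.3,0]
  ],
  "gripper": [1,1,1,1,1,1,1,1]
}}

```text
clock: 8.05
eef_pos: [539.2, -260.6, 249.5]
eef_rot: [0.83, -0.014, 0.558, 0.019]
contact_force: [1.2, 1.3, -3.7]
width: 45.8
```

{"method": "apply_moves", "body": {
  "linear": [
    [0,-36,0],
    [0,-36,0],
    [0,-30,0],
    [0,0,0],
    [0,0,0]
  ],
  "delta_rot": [
    [0,0,0],
    [0,0,0],
    [0,0,0],
    [0,0,0],
    [0,0,0]
  ],
  "gripper": [1,1,1,1,1]
}}

```text
clock: 8.47
eef_pos: [543.9, -361.3, 247.4]
eef_rot: [0.828, -0.012, 0.561, 0.02]
contact_force: [0.2, 0.6, -2.3]
width: 45.7
```

```bash
python3 -c "
from h import *
to(-183,-388.7,60)"
```

```text
t 8.47 TCP_h [ -95.5 -380.9  247.4] toolx_h [ 0.371  0.001 -0.929] tooly_h [0.004 1.    0.002] F [ 0.2  0.6 -2.3] w 45.7 q [-0.73  0.24  1.79  0.35  0.87 -2.54]
delta tool [ 141.5   -8.6 -150.8]
```

{"method": "apply_moves", "body": {
  "linear": [
    [23.5,-1.4,-25],
    [23.5,-1.4,-25],
    [23.5,-1.4,-25],
    [23.5,-1.4,-25],
    [23.5,-1.4,-25],
    [23.5,-1.4,-25],
    [0,0,0],
    [0,0,0]
  ],
  "delta_rot": [
    [0,-0.7,0],
    [0,0,0],
    [0,0,0],
    [0,0,0],
    [0,0,0],
    [0,0,0],
    [0,0,0],
    [0,0,0]
  ],
  "gripper": [1,1,1,1,1,1,1,1]
}}

```text
clock: 9.13
eef_pos: [461.0, -369.9, 61.6]
eef_rot: [0.829, -0.012, 0.558, 0.022]
contact_force: [1.4, -1.0, -1.0]
width: 45.6
```

```bash
python3 - <<'E'
from h import *
to(-183,-388.7,20)
d=grab('side'); save(d,'side4'); cv2.imwrite('pics/c4.png',cv2.resize(np.array(d['img'])[200:390,260:460,::-1],(600,570)))
E
```

```text
t 9.13 TCP_h [-178.8 -385.4   61.6] toolx_h [ 0.377  0.003 -0.926] tooly_h [0.001 1.    0.004] F [ 1.4 -1.  -1. ] w 45.6 q [-0.86  0.43  2.04  0.64  0.52 -3.02]
delta tool [ 36.9  -3.5 -19.6]
```

View pics/c4.png

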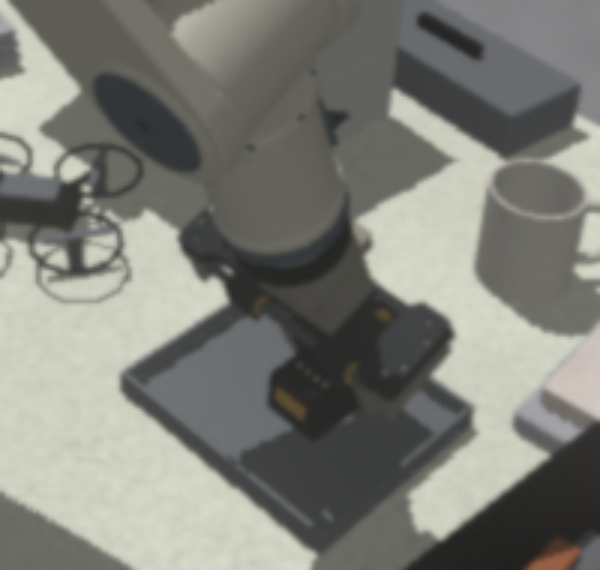

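The pack is level over the tray at crop (310,400), but joint 6 reads -3.02, which is its limit. I'll yaw the tool about 8° away from it before going down.

{"method": "apply_moves", "body": {
  "linear": [
    [0,0,0],
    [0,0,0],
    [0,0,0]
  ],
  "delta_rot": [
    [4.6,0,-1.9],
    [4.6,0,-1.9],
    [0,0,0]
  ],
  "gripper": [1,1,1]
}}

```text
clock: 9.43
eef_pos: [463.4, -371.5, 65.2]
eef_rot: [0.829, 0.035, 0.555, -0.053]
contact_force: [0.1, 0.3, -1.3]
width: 46.0
```

```bash
python3 - <<'E'
from h import *
to(-183,-388,30)
M=(RH.inv()*rot()).as_matrix(); print('pack tilt check tooly z',M[2,1], 'pitch deg',np.degrees(np.arctan2(np.hypot(M[0,0],M[1,0]),-M[2,0])))
print(robot.get_state()['q'])
E
```

```text
t 9.43 TCP_h [-176.4 -387.1   65.2] toolx_h [ 0.375 -0.069 -0.924] tooly_h [ 0.176  0.984 -0.002] F [ 0.1  0.3 -1.3] w 46.0 q [-0.82  0.41  2.07  0.62  0.43 -2.81]
delta tool [ 30.1  -2.  -19.2]
pack tilt check tooly z -0.0015050338597840385 pitch deg 22.419232619211357
[-0.82297088  0.40869774  2.06881222  0.62352356  0.43030555 -2.80814578]
```

{"method": "apply_moves", "body": {
  "linear": [
    [10,-0.7,-6.4],
    [10,-0.7,-6.4],
    [10,-0.6,-6.4],
    [0,0,0],
    [4.6,0,-1.9],
    [2,0,-0.8],
    [0,0,0]
  ],
  "delta_rot": [
    [0,0,0],
    [0,0,0],
    [0,0,0],
    [0,0,0],
    [0,0,0],
    [0,0,0],
    [0,0,0]
  ],
  "gripper": [1,1,1,1,1,1,1]
}}

```text
clock: 10.02
eef_pos: [455.5, -373.1, 21.1]
eef_rot: [0.829, 0.035, 0.556, -0.052]
contact_force: [0.3, 0.9, -1.7]
width: 45.8
```

```bash
python3 - <<'E'
from h import *
to(-183,-388,18)
E
```

```text
t 10.02 TCP_h [-184.3 -388.2   21.1] toolx_h [ 0.374 -0.066 -0.925] tooly_h [0.175 0.985 0.   ] F [ 0.3  0.9 -1.7] w 45.8 q [-0.84  0.49  2.09  0.78  0.36 -2.99]
delta tool [3.3 0.5 0. ]
```

{"method": "apply_moves", "body": {
  "linear": [
    [0,0,0],
    [1.4,0,-0.6],
    [0.9,0,-0.4],
    [0,0,0]
  ],
  "delta_rot": [
    [2.8,0,-1.1],
    [0,0,0],
    [0,0,0],
    [0,0,0]
  ],
  "gripper": [1,1,1,1]
}}

```text
clock: 10.35
eef_pos: [455.3, -372.8, 19.0]
eef_rot: [0.827, 0.05, 0.555, -0.073]
contact_force: [-3.0, 2.5, 8.0]
width: 45.8
```

```bash
python3 - <<'E'
from h import *
to(-183,-388,18)
E
```

```text
t 10.35 TCP_h [-184.6 -388.    19. ] toolx_h [ 0.37  -0.084 -0.925] tooly_h [0.226 0.974 0.002] F [-3.   2.5  8. ] w 45.8 q [-0.83  0.49  2.1   0.79  0.33 -2.95]
delta tool [1.5 0.3 1.1]
```

{"method": "apply_moves", "body": {
  "linear": [
    [0,0,0],
    [0,0,0],
    [0,0,0],
    [-10,0,0],
    [-20,0,0],
    [-30,0,0],
    [-30,0,0],
    [-25,0,0]
  ],
  "delta_rot": [
    [0,0,0],
    [0,0,0],
    [0,0,0],
    [0,0,0],
    [0,0,0],
    [0,0,0],
    [0,0,0],
    [0,0,0]
  ],
  "gripper": [-0.35,-0.35,-0.35,-0.35,-0.35,-0.35,-0.35,-0.35]
}}

```text
clock: 11.02
eef_pos: [411.2, -365.2, 125.8]
eef_rot: [0.827, 0.05, 0.555, -0.074]
contact_force: [0.2, 0.5, 0.4]
width: 62.0
```

```bash
python3 - <<'E'
from h import *
hs()
d=grab('scene'); save(d,'scene5'); w=cloud(d); p=RH.inv().apply(w.reshape(-1,3)-H); np.save('p5.npy',p)
t=p[(p[:,0]>-245)&(p[:,0]<-110)&(p[:,1]>-450)&(p[:,1]<-280)&(p[:,2]>26)&(p[:,2]<46)]
print(len(t),np.median(t[:,2]),cv2.minAreaRect(t[:,:2].astype(np.float32)))
A=np.c_[t[:,:2],np.ones(len(t))];print(np.linalg.lstsq(A,t[:,2],rcond=None)[0])
print('opening grip; bin check:')
E
```

```text
t 11.02 TCP_h [-228.2 -378.2  125.8] toolx_h [ 0.369 -0.085 -0.926] tooly_h [0.228 0.974 0.001] F [0.2 0.5 0.4] w 62.0 q [-0.89  0.25  2.12  0.51  0.53 -2.69]
952 37.76718722088938 ((-182.62725830078125, -410.58056640625), (90.93852233886719, 111.25862121582031), 78.63041687011719)
[-8.64470172e-03  1.84577010e-02  4.32132992e+01]
opening grip; bin check:
```

The pack's top is flat at 37.8 mm, which matches the 4 + 34 mm expected. Now for pack A.

{"method": "apply_moves", "body": {
  "linear": [
    [-15.4,5.8,33],
    [-15.4,5.8,33],
    [-15.4,5.8,33],
    [-15.4,5.8,33],
    [-15.4,5.8,33],
    [0,20,0],
    [0,20,0],
    [0,38,0]
  ],
  "delta_rot": [
    [0,0,0],
    [0,0,0],
    [0,0,0],
    [0,0,0],
    [0,0,0],
    [-6.1,0,2.5],
    [-6.1,0,2.5],
    [0,6.3,0]
  ],
  "gripper": [-0.35,-0.35,-0.35,-0.35,-0.35,-0.35,-1,-1]
}}

```text
clock: 11.73
eef_pos: [540.4, -283.7, 257.5]
eef_rot: [0.799, -0.028, 0.6, 0.033]
contact_force: [0.6, -0.1, -1.9]
width: 73.3
```

{"method": "apply_moves", "body": {
  "linear": [
    [0,38,0],
    [0,38,0],
    [0,38,0],
    [0,38,0],
    [0,38,0],
    [0,38,0],
    [0,38,0],
    [0,38,0]
  ],
  "delta_rot": [
    [0,6.3,0],
    [0,6.3,0],
    [0,6.3,0],
    [0,6.3,0],
    [0,6.3,0],
    [0,0,0],
    [0,0,0],
    [0,0,0]
  ],
  "gripper": [-1,-1,-1,-1,-1,-1,-1,-1]
}}

```text
clock: 12.4
eef_pos: [526.2, 23.7, 258.1]
eef_rot: [0.605, -0.02, 0.796, 0.017]
contact_force: [1.2, -0.3, 0.4]
width: 91.9
```

```bash
python3 - <<'E'
from h import *
to(-13,52.5,235)
E
```

```text
t 12.4 TCP_h [-93.7   4.5 258.1] toolx_h [-0.267  0.002 -0.964] tooly_h [-0.002  1.     0.003] F [ 1.2 -0.3  0.4] w 91.9 q [ 0.04  0.33  1.62  0.    1.47 -1.58]
delta tool [ 0.9 47.8 84.1]
```

{"method": "apply_moves", "body": {
  "linear": [
    [0.3,15.5,28],
    [0.3,15.5,28],
    [0.3,14.5,28],
    [0,0,0],
    [0,0,0]
  ],
  "delta_rot": [
    [0,0,0],
    [0,0,0],
    [0,0,0],
    [0,0,0],
    [0,0,0]
  ],
  "gripper": [-1,-1,-1,-1,-1]
}}

```text
clock: 12.82
eef_pos: [604.7, 71.8, 234.5]
eef_rot: [0.605, -0.02, 0.796, 0.017]
contact_force: [-0.2, -1.3, -0.4]
width: 92.1
```

```bash
python3 - <<'E'
from h import *
to(-38.8,52.5,139)
E
```

```text
t 12.82 TCP_h [-12.9  48.6 234.5] toolx_h [-0.267  0.002 -0.964] tooly_h [-0.002  1.     0.002] F [-0.2 -1.3 -0.4] w 92.1 q [ 0.11  0.47  1.45  0.02  1.49 -1.52]
delta tool [99.   3.8  0.6]
```

{"method": "apply_moves", "body": {
  "linear": [
    [0,3.8,0.5],
    [28,0,0],
    [28,0,0],
    [25,0,0],
    [12,0,0],
    [5,0,0],
    [0,0,0],
    [0,0,0]
  ],
  "delta_rot": [
    [0,0,0],
    [0,0,0],
    [0,0,0],
    [0,0,0],
    [0,0,0],
    [0,0,0],
    [0,0,0],
    [0,0,0]
  ],
  "gripper": [-1,-1,-1,-1,-1,-1,-1,-1]
}}

```text
clock: 13.48
eef_pos: [579.6, 73.7, 142.6]
eef_rot: [0.607, -0.019, 0.795, 0.016]
contact_force: [0.7, 0.3, 0.5]
width: 91.8
```

```bash
python3 - <<'E'
from h import *
to(-38.8,52.5,139)
E
```

```text
t 13.48 TCP_h [-37.8  51.7 142.6] toolx_h [-0.264  0.002 -0.965] tooly_h [0.    1.    0.002] F [0.7 0.3 0.5] w 91.8 q [ 0.11  0.52  1.59  0.02  1.3  -1.52]
delta tool [ 3.8  0.8 -0. ]
```

{"method": "apply_moves", "body": {
  "linear": [
    [3.5,0.8,0],
    [0,0,0],
    [0,0,0],
    [0,0,0],
    [0,0,0],
    [0,0,0],
    [0,0,0],
    [0,0,0]
  ],
  "delta_rot": [
    [0,0,0],
    [0,0,0],
    [0,0,0],
    [0,0,0],
    [0,0,0],
    [0,0,0],
    [0,0,0],
    [0,0,0]
  ],
  "gripper": [-1,1,1,1,1,1,1,1]
}}

```text
clock: 14.15
eef_pos: [577.7, 75.1, 138.1]
eef_rot: [0.606, -0.019, 0.795, 0.017]
contact_force: [-1.8, 6.6, 3.1]
width: 47.4
```

```bash
python3 - <<'E'
from h import *
to(-38.8,52.5,139)
E
```

```text
t 14.15 TCP_h [-39.7  53.1 138.1] toolx_h [-0.266  0.003 -0.964] tooly_h [0.    1.    0.003] F [-1.8  6.6  3.1] w 47.4 q [ 0.11  0.53  1.6   0.02  1.29 -1.52]
delta tool [-1.1 -0.6  0.6]
```

{"method": "apply_moves", "body": {
  "linear": [
    [0,0,0],
    [-3,0,1],
    [-4,0,-10],
    [-7,0,-16],
    [-7,0,-16],
    [-7,0,-16],
    [-6,0,-10],
    [0,0,0]
  ],
  "delta_rot": [
    [0,0,0],
    [0,0,0],
    [0,0,0],
    [0,0,0],
    [0,0,0],
    [0,0,0],
    [0,0,0],
    [0,0,0]
  ],
  "gripper": [1,1,1,1,1,1,1,1]
}}

```text
clock: 14.82
eef_pos: [521.6, 71.5, 190.4]
eef_rot: [0.606, -0.02, 0.795, 0.016]
contact_force: [0.5, 1.1, -2.3]
width: 45.5
```

```bash
python3 - <<'E'
from h import *
hs()
E
```

```text
t 14.82 TCP_h [-95.9  52.4 190.4] toolx_h [-0.264  0.002 -0.965] tooly_h [-0.     1.     0.002] F [ 0.5  1.1 -2.3] w 45.5 q [ 0.12  0.39  1.69  0.02  1.33 -1.51]
```

{"method": "apply_moves", "body": {
  "linear": [
    [-29,0,-8],
    [-29,0,-8],
    [0,-38,0],
    [0,-38,0],
    [0,-38,0],
    [0,-38,0],
    [0,-38,0],
    [0,-38,0]
  ],
  "delta_rot": [
    [0,0,0],
    [0,0,0],
    [0,-6.3,0],
    [0,-6.3,0],
    [0,-6.3,0],
    [0,-6.3,0],
    [0,-6.3,0],
    [0,-6.4,0]
  ],
  "gripper": [1,1,1,1,1,1,1,1]
}}

```text
clock: 15.48
eef_pos: [533.9, -155.1, 249.1]
eef_rot: [0.83, -0.014, 0.557, 0.021]
contact_force: [0.7, 1.8, -2.2]
width: 46.1
```

{"method": "apply_moves", "body": {
  "linear": [
    [0,-38,0],
    [0,-38,0],
    [0,-38,0],
    [0,0,0],
    [0,0,0],
    [0,0,0],
    [0,0,0]
  ],
  "delta_rot": [
    [0,0,0],
    [0,0,0],
    [0,0,0],
    [6.1,0,-2.5],
    [6.1,0,-2.5],
    [0,0,0],
    [0,0,0]
  ],
  "gripper": [1,1,1,1,1,1,1]
}}

```text
clock: 16.07
eef_pos: [539.8, -265.9, 247.2]
eef_rot: [0.825, 0.049, 0.558, -0.071]
contact_force: [0.4, 0.7, -2.9]
width: 45.9
```

```bash
python3 -c "
from h import *
to(-177.3,-311.8,60)
M=(RH.inv()*rot()).as_matrix(); print(np.degrees(np.arccos(-M[2,0])))"
```

```text
t 16.07 TCP_h [ -94.8 -285.5  247.2] toolx_h [ 0.364 -0.081 -0.928] tooly_h [0.221 0.975 0.002] F [ 0.4  0.7 -2.9] w 45.9 q [-0.54  0.12  1.94  0.2   0.73 -2.06]
delta tool [ 145.8  -44.2 -139. ]
21.875975434679194
```

{"method": "apply_moves", "body": {
  "linear": [
    [24.2,-7.3,-23.1],
    [24.2,-7.3,-23.1],
    [24.2,-7.3,-23.1],
    [24.2,-7.3,-23.1],
    [24.2,-7.3,-23.1],
    [24.2,-7.3,-23.1],
    [0,0,0],
    [0,0,0]
  ],
  "delta_rot": [
    [0,-0.6,0],
    [0,0,0],
    [0,0,0],
    [0,0,0],
    [0,0,0],
    [0,0,0],
    [0,0,0],
    [0,0,0]
  ],
  "gripper": [1,1,1,1,1,1,1,1]
}}

```text
clock: 16.73
eef_pos: [459.8, -295.6, 59.1]
eef_rot: [0.828, 0.051, 0.554, -0.072]
contact_force: [0.8, -0.5, -1.1]
width: 46.0
```

```bash
python3 - <<'E'
from h import *
to(-177.3,-311.8,25)
M=(RH.inv()*rot()).as_matrix(); print(np.degrees(np.arccos(-M[2,0])))
for n in ('side','scene'):
    d=grab(n); save(d,n+'6')
a=cv2.imread('pics/scene6.png')[230:390,120:290];b=cv2.imread('pics/side6.png')[230:390,280:450]
cv2.imwrite('pics/c6.png',np.hstack([cv2.resize(a,(400,376)),cv2.resize(b,(400,376))]))
E
```

```text
t 16.73 TCP_h [-176.2 -311.1   59.1] toolx_h [ 0.371 -0.082 -0.925] tooly_h [0.225 0.974 0.004] F [ 0.8 -0.5 -1.1] w 46.0 q [-0.7   0.36  2.19  0.66  0.32 -2.7 ]
delta tool [ 31.1  -1.1 -13.8]
22.356417115496477
```

View pics/c6.png

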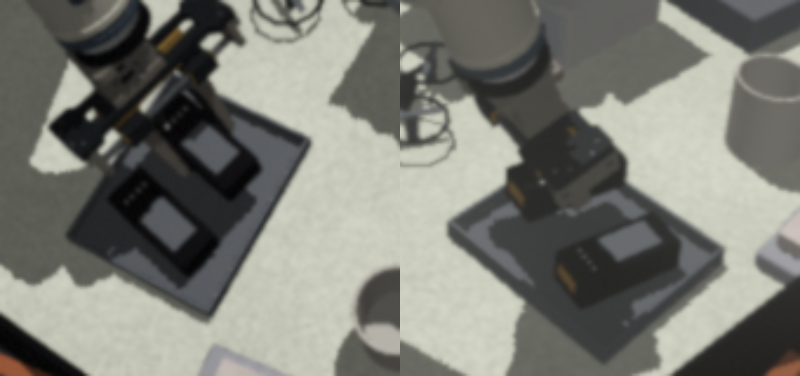

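Pack B lies flat in the tray at left crop (165,220). Pack A is held parallel above its slot at (205,140).

{"method": "apply_moves", "body": {
  "linear": [
    [10,-0.4,-4.5],
    [10,-0.4,-4.5],
    [10,-0.3,-4.5],
    [0,0,0],
    [2,0,-0.8],
    [0,0,0]
  ],
  "delta_rot": [
    [0,0,0],
    [0,0,0],
    [0,0,0],
    [0,0,0],
    [0,0,0],
    [0,0,0]
  ],
  "gripper": [1,1,1,1,1,1]
}}

```text
clock: 17.33
eef_pos: [460.8, -297.5, 26.7]
eef_rot: [0.829, 0.05, 0.552, -0.073]
contact_force: [-0.6, 0.7, -2.9]
width: 45.8
```

```bash
python3 -c "
from h import *
to(-177.3,-311.8,18.5)"
```

```text
t 17.33 TCP_h [-175.3 -313.    26.7] toolx_h [ 0.376 -0.086 -0.923] tooly_h [0.226 0.974 0.001] F [-0.6  0.7 -2.9] w 45.8 q [-0.7   0.43  2.2   0.88  0.25 -2.92]
delta tool [ 6.7  0.7 -5.3]
```

{"method": "apply_moves", "body": {
  "linear": [
    [2.5,0.7,-1.8],
    [2,0,-1.8],
    [1.2,0,-0.6],
    [0,0,0]
  ],
  "delta_rot": [
    [1.9,0,-0.8],
    [0,0,0],
    [0,0,0],
    [0,0,0]
  ],
  "gripper": [1,1,1,1]
}}

```text
clock: 17.67
eef_pos: [458.1, -295.9, 18.7]
eef_rot: [0.827, 0.06, 0.552, -0.089]
contact_force: [-0.6, 0.0, -2.1]
width: 45.7
```

```bash
python3 -c "
from h import *
to(-177.3,-311.8,18.5)"
```

```text
t 17.67 TCP_h [-177.8 -311.3   18.7] toolx_h [ 0.37  -0.099 -0.924] tooly_h [0.262 0.965 0.002] F [-0.6  0.  -2.1] w 45.7 q [-0.69  0.44  2.21  0.93  0.22 -2.94]
delta tool [ 0.4 -0.3  0.5]
```

{"method": "apply_moves", "body": {
  "linear": [
    [0.9,0,-0.4],
    [0,0,0]
  ],
  "delta_rot": [
    [0,0,0],
    [0,0,0]
  ],
  "gripper": [1,1]
}}

```text
clock: 17.83
eef_pos: [458.2, -296.0, 18.5]
eef_rot: [0.827, 0.06, 0.552, -0.088]
contact_force: [-6.1, 3.1, 14.7]
width: 45.8
```

```bash
python3 -c "
from h import *
to(-177.3,-311.8,18.5)"
```

```text
t 17.83 TCP_h [-177.8 -311.4   18.5] toolx_h [ 0.372 -0.099 -0.923] tooly_h [0.262 0.965 0.002] F [-6.1  3.1 14.7] w 45.8 q [-0.69  0.44  2.21  0.94  0.22 -2.95]
delta tool [ 0.2 -0.3  0.5]
```

{"method": "apply_moves", "body": {
  "linear": [
    [0,0,0],
    [0,0,0],
    [0,0,0],
    [-10,0,0],
    [-20,0,0],
    [-30,0,0],
    [-30,0,0],
    [-25,0,0]
  ],
  "delta_rot": [
    [0,0,0],
    [0,0,0],
    [0,0,0],
    [0,0,0],
    [0,0,0],
    [0,0,0],
    [0,0,0],
    [0,0,0]
  ],
  "gripper": [-0.22,-0.22,-0.22,-0.22,-0.22,-0.22,-0.22,-0.22]
}}

```text
clock: 18.5
eef_pos: [414.0, -286.9, 124.9]
eef_rot: [0.827, 0.06, 0.552, -0.089]
contact_force: [0.6, -0.2, -0.1]
width: 56.4
```

```bash
python3 -c "
from h import *
to(-180,0,215)"
```

```text
t 18.5 TCP_h [-221.5 -300.1  124.9] toolx_h [ 0.369 -0.099 -0.924] tooly_h [0.262 0.965 0.001] F [ 0.6 -0.2 -0.1] w 56.4 q [-0.75  0.17  2.24  0.47  0.44 -2.5 ]
delta tool [-97.6 300.6  -1.5]
```

{"method": "apply_moves", "body": {
  "linear": [
    [-30,20,0],
    [-30,20,0],
    [-30,20,0],
    [0,36,0],
    [0,36,0],
    [0,36,0],
    [0,36,0],
    [0,36,0]
  ],
  "delta_rot": [
    [-4.7,0,1.9],
    [-4.7,0,1.9],
    [-4.7,0,1.9],
    [0,5.5,0],
    [0,5.5,0],
    [0,5.5,0],
    [0,5.5,0],
    [0,0,0]
  ],
  "gripper": [1,1,1,1,1,1,1,1]
}}

```text
clock: 19.17
eef_pos: [383.1, -62.7, 208.5]
eef_rot: [0.73, -0.016, 0.683, 0.022]
contact_force: [1.6, 0.1, 0.7]
width: 5.3
```

```bash
python3 -c "
from h import *
to(-155,1,162)"
```

```text
t 19.17 TCP_h [-241.   -74.6  208.5] toolx_h [ 0.066  0.006 -0.998] tooly_h [-0.003  1.     0.006] F [1.6 0.1 0.7] w 5.3 q [-0.19 -0.05  2.16  0.03  0.97 -1.82]
delta tool [52.6 75.  83. ]
```

{"method": "apply_moves", "body": {
  "linear": [
    [12,24,20],
    [12,24,20],
    [12,23,20],
    [12,0,18],
    [0,0,0],
    [0,0,0]
  ],
  "delta_rot": [
    [0,3.3,0],
    [0,0,0],
    [0,0,0],
    [0,0,0],
    [0,0,0],
    [0,0,0]
  ],
  "gripper": [1,1,1,1,1,1]
}}

```text
clock: 19.67
eef_pos: [455.3, 12.5, 161.0]
eef_rot: [0.709, -0.016, 0.704, 0.023]
contact_force: [-0.3, -0.9, 0.3]
width: 0.7
```

```bash
python3 - <<'E'
from h import *
to(-134.5,1,162)
for n in ('side','scene'):
    d=grab(n); save(d,n+'7')
b=cv2.imread('pics/side7.png')[80:280,220:480];a=cv2.imread('pics/scene7.png')[200:400,100:360]
cv2.imwrite('pics/c7.png',np.hstack([cv2.resize(b,(400,308)),cv2.resize(a,(400,308))]))
E
```

```text
t 19.67 TCP_h [-165.1   -3.2  161. ] toolx_h [ 0.008  0.009 -1.   ] tooly_h [-0.005  1.     0.009] F [-0.3 -0.9  0.3] w 0.7 q [ 0.02  0.16  2.05  0.01  0.92 -1.62]
delta tool [-0.7  4.  30.6]
```

View pics/c7.png

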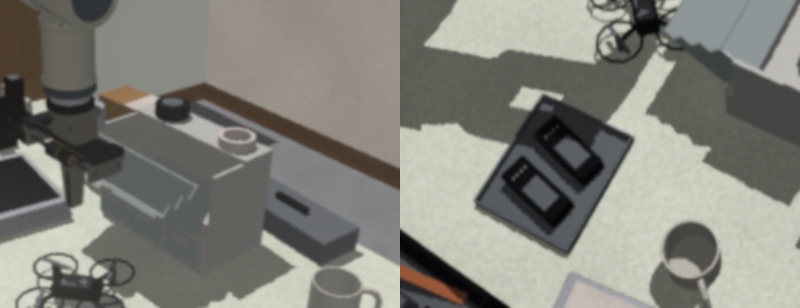

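Both packs lie flat side by side in the tray at right crop (570,150) and (535,195), and the bin is empty. The fingers stand in front of the tab, so I'll push it home.

{"method": "apply_moves", "body": {
  "linear": [
    [0,3,13],
    [0,0,13],
    [-3,0,6],
    [-6.5,0,5],
    [-6.5,0,5],
    [-5.5,0,5.2],
    [-5.5,0,5.2],
    [-5,0,5.7]
  ],
  "delta_rot": [
    [0,0,0],
    [0,0,0],
    [0,0,0],
    [0,0,0],
    [0,0,0],
    [0,0,0],
    [0,0,0],
    [0,0,0]
  ],
  "gripper": [1,1,1,1,1,1,1,1]
}}

```text
clock: 20.43
eef_pos: [513.2, 17.7, 195.2]
eef_rot: [0.71, -0.016, 0.703, 0.022]
contact_force: [-4.0, -1.1, -0.0]
width: 0.4
```

```bash
python3 -c "
from h import *
hs()"
```

```text
t 20.43 TCP_h [-106.9   -0.9  195.2] toolx_h [ 0.01   0.009 -1.   ] tooly_h [-0.004  1.     0.009] F [-4.  -1.1 -0. ] w 0.4 q [ 0.03  0.21  1.9   0.01  1.02 -1.61]
```

{"method": "apply_moves", "body": {
  "linear": [
    [-5,0,5.7],
    [-4.5,0,6.1],
    [-4.5,0,6.1],
    [-3.5,0,6.5],
    [-3.5,0,6.6],
    [-3,0,6.8],
    [-3,0,6.8],
    [0,0,0]
  ],
  "delta_rot": [
    [0,0,0],
    [0,0,0],
    [0,0,0],
    [0,0,0],
    [0,0,0],
    [0,0,0],
    [0,0,0],
    [0,0,0]
  ],
  "gripper": [1,1,1,1,1,1,1,1]
}}

```text
clock: 21.1
eef_pos: [559.5, 20.5, 222.4]
eef_rot: [0.711, -0.016, 0.703, 0.023]
contact_force: [-0.7, -1.0, 0.2]
width: 0.4
```

```bash
python3 -c "
from h import *
to(-51,1,222.6)"
```

```text
t 21.1 TCP_h [-60.6  -0.4 222.4] toolx_h [ 0.012  0.009 -1.   ] tooly_h [-0.004  1.     0.009] F [-0.7 -1.   0.2] w 0.4 q [ 0.03  0.25  1.78  0.01  1.1  -1.6 ]
delta tool [-0.   1.3  9.6]
```

{"method": "apply_moves", "body": {
  "linear": [
    [0,0,3],
    [0,0,3],
    [0,0,3],
    [0,0,2],
    [0,0,0]
  ],
  "delta_rot": [
    [0,0,0],
    [0,0,0],
    [0,0,0],
    [0,0,0],
    [0,0,0]
  ],
  "gripper": [1,1,1,1,1]
}}

```text
clock: 21.52
eef_pos: [568.1, 21.0, 221.8]
eef_rot: [0.71, -0.016, 0.704, 0.023]
contact_force: [-4.5, -0.1, 3.3]
width: 0.6
```

```bash
python3 -c "
from h import *
hs()"
```

```text
t 21.52 TCP_h [-52.   -0.4 221.8] toolx_h [ 0.008  0.009 -1.   ] tooly_h [-0.004  1.     0.009] F [-4.5 -0.1  3.3] w 0.6 q [ 0.03  0.26  1.76  0.01  1.11 -1.6 ]
```

{"method": "apply_moves", "body": {
  "linear": [
    [0,0,2],
    [0,0,1],
    [0,0,0]
  ],
  "delta_rot": [
    [0,0,0],
    [0,0,0],
    [0,0,0]
  ],
  "gripper": [1,1,1]
}}

```text
clock: 21.77
eef_pos: [568.4, 21.0, 221.7]
eef_rot: [0.708, -0.016, 0.706, 0.023]
contact_force: [-15.8, -0.1, 11.9]
width: 0.2
```

{"method": "apply_moves", "body": {
  "linear": [
    [0,0,1],
    [0,0,1],
    [0,0,0]
  ],
  "delta_rot": [
    [0,0,0],
    [0,0,0],
    [0,0,0]
  ],
  "gripper": [1,1,1]
}}

```text
clock: 22.02
eef_pos: [568.5, 21.0, 221.7]
eef_rot: [0.707, -0.016, 0.707, 0.023]
contact_force: [-23.7, -1.4, 17.2]
width: 0.5
```

The home stop is reached: the force climbs and the tool no longer advances. Backing off.

{"method": "apply_moves", "body": {
  "linear": [
    [0,0,-5],
    [0,0,-20],
    [0,0,-35],
    [-20,0,-30],
    [-35,0,0],
    [-35,0,0],
    [0,0,0],
    [0,0,0]
  ],
  "delta_rot": [
    [0,0,0],
    [0,0,0],
    [0,0,0],
    [0,0,0],
    [0,0,0],
    [0,0,0],
    [0,0,0],
    [0,0,0]
  ],
  "gripper": [1,1,1,1,1,1,1,1]
}}

```text
clock: 22.68
eef_pos: [484.4, 15.4, 313.2]
eef_rot: [0.712, -0.016, 0.701, 0.023]
contact_force: [-0.4, -0.3, -1.0]
width: 0.5
```

```bash
python3 - <<'E'
from h import *
hs()
for n in ('scene','side'):
    d=grab(n); save(d,n+'8'); p=cloud(d).reshape(-1,3)
    f=p[(p[:,0]>570)&(p[:,0]<625)&(p[:,1]>-90)&(p[:,1]<150)&(p[:,2]>110)&(p[:,2]<205)]
    best=None; rng=np.random.default_rng(0)
    for i in range(400):
        q=f[rng.choice(len(f),3,False)]; nn=np.cross(q[1]-q[0],q[2]-q[0]); nn/=np.linalg.norm(nn)+1e-9
        k=(abs((f-q[0])@nn)<2).sum()
        if best is None or k>best[0]: best=(k,q[0],nn)
    g=f[abs((f-best[1])@best[2])<2.5]; c=g.mean(0); nn=np.linalg.svd(g-c,full_matrices=False)[2][2]
    print(n,'wall lean',np.arcsin(abs(nn[2])).round(3))
    t=p[(p[:,0]>390)&(p[:,0]<530)&(p[:,1]>-425)&(p[:,1]<-245)&(p[:,2]>30)&(p[:,2]<60)]
    if n=='scene':
        L,lab,cen=cv2.kmeans(t[:,:2].astype(np.float32),2,None,(3,50,.1),5,cv2.KMEANS_PP_CENTERS)
        for k in(0,1):
            s=t[lab.ravel()==k]; print(' pack',len(s),'z pct',np.percentile(s[:,2],[3,50,97]).round(1),cv2.minAreaRect(s[:,:2].astype(np.float32)))
b=cv2.imread('pics/side8.png');a=cv2.imread('pics/scene8.png')
cv2.imwrite('pics/c8.png',np.hstack([cv2.resize(b[60:400,140:520],(400,358)),cv2.resize(a[60:400,130:510],(400,358))]))
E
```

```text
t 22.68 TCP_h [-135.9   -1.7  313.2] toolx_h [ 0.016  0.009 -1.   ] tooly_h [-0.004  1.     0.009] F [-0.4 -0.3 -1. ] w 0.5 q [ 0.02  0.04  1.82  0.01  1.27 -1.61]
scene wall lean 0.211
 pack 866 z pct [32.7 37.7 41.6] ((464.1932067871094, -296.4517822265625), (45.9238395690918, 111.10718536376953), 77.42481231689453)
 pack 939 z pct [32.6 37.7 41.5] ((461.0728454589844, -373.1522216796875), (46.66230392456055, 111.84827423095703), 81.22847747802734)
side wall lean 0.217
```

View pics/c8.png

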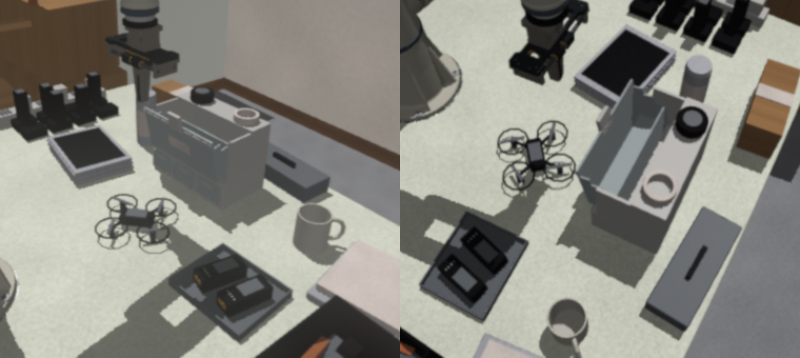

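All the checks agree. The bin is home and empty (right crop (630,150)), the packs are flat in the tray at (485,250) and (462,278), and the other objects look unmoved.

```bash
python3 -c "
from workcell import ticket
print(ticket.job_done())"
```

```text
the job is handed in; nothing more can be done
None
```

The job is done and handed in at about 23 s of the 72 s. I hooked the tab and swung the bin forward to its stop. I then moved pack B and pack A one at a time into the tray, lowering each until it touched the tray before letting go. Last, I pushed the empty bin home until the force at the tab rose to about 29 N without further movement.

**What the last checks showed:**
- **Packs:** both lie flat, with tops at 37.7 mm against 38 mm expected. Their outlines measure about 46 x 111 mm and their centres are about 77 mm apart.
- **Bin:** its front wall leans 0.211 rad from one camera and 0.217 from the other; 0.21 is home.
- **Surroundings:** drone, can, mug, tablets, wheel and tape look unmoved in the pictures; I did not measure them.
- **Gripper:** clear of everything at hand-in.

**What didn't go quite to plan:** joint 6 read -3.02, its range limit, above the tray. I turned the tool away from it, so both packs sit about 12–15° off the tray's axes and about 4° off parallel to each other. They are still side by side and inside the tray walls.

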